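# Open the released bay of a terminal box by its captive screw

## Task

I need to get at the fuses in the bay of the terminal box that has the green tag behind it. Its spring-loaded captive screw has dropped in: pull the black knob outward until the thread can catch, unscrew it counter-clockwise all the way to its stop so that it stays parked up, then slide that bay's cover toward the front of the box until it is fully open, and leave it so. The bay with the red tag is locked out: leave its screw down and its cover shut.

Things in the scene. Friction and masses are not known exactly. Their poses are not given: they have to be found in the camera images.
- term_box: grey steel twin-bay terminal box fixed on the bench, 240 mm (x) x 310 mm (y) x 60 mm tall; origin at the centre of its underside, -x is its front (roughly toward the robot), +y its left, z up. The two bays lie at y = +0.075 (left) and -0.075 (right); shut, each screw's axis is at x = -0.015. Two aluminium rails, 12 mm high, guide each cover.
- cover_left (a joint): sliding aluminium cover of the left bay, 110 mm (front to back) x 112 x 6 mm; 0 = shut, grows as it slides toward the box's front (-x of term_box), 0.060 m = fully open. About 2 N of friction. While its screw is down or only partly driven, the screw's end sits in a hole of the deck and blocks it; it is free once the screw is parked. It slides easily by its knob.
- lift_left (a joint): height of the left captive screw above its down position, m. 0 = down (spring pressed), about 0.009 to 0.0115 = pulled outward to where the thread starts (it cannot be pulled higher before it is turned), about 0.016 = parked. Spring pulls it down with 3 N at 0, 5 N at 0.010, 6 N parked.
- knob_left (a joint): turn of the left screw, rad, counter-clockwise seen from above is positive. Starts between -0.45 and 0.1. Below a lift of 9 mm it only rattles and is blocked beyond about 0.2; held up at 9 to 11.5 mm and turned counter-clockwise past about 0.5 it is carried by the thread, which from there holds it up when released (self-locking) and raises it 5 mm per rad to 1.9; 2.2 = end stop, parked. Torque about 0.1 N m. More than one grasp is usually needed for the turn.
- knob_left_grip (a point): centre of the left screw's black round knurled knob (40 mm diameter, 32 mm tall), on the screw's axis (vertical), 16 mm below the knob's flat top, which bears a white pointer line. Moves with lift and cover. Down, it stands 105 mm above the bench. Under the knob is a fixed steel collar of 36 mm diameter, 28 mm above the cover's underside; when the screw is down the knob rests on it. The two knobs are 150 mm apart.
- place_left (a point): point on the box's rear ledge behind the left bay, 60 mm above the bench, where that bay's tag stands.
- cover_right (a joint): sliding aluminium cover of the right bay, 110 mm (front to back) x 112 x 6 mm; 0 = shut, grows as it slides toward the box's front (-x of term_box), 0.060 m = fully open. About 2 N of friction. While its screw is down or only partly driven, the screw's end sits in a hole of the deck and blocks it; it is free once the screw is parked. It slides easily by its knob.
- lift_right (a joint): height of the right captive screw above its down position, m. 0 = down (spring pressed), about 0.009 to 0.0115 = pulled outward to where the thread starts (it cannot be pulled higher before it is turned), about 0.016 = parked. Spring pulls it down with 3 N at 0, 5 N at 0.010, 6 N parked.
- knob_right (a joint): turn of the right screw, rad, counter-clockwise seen from above is positive. Starts between -0.45 and 0.1. Below a lift of 9 mm it only rattles and is blocked beyond about 0.2; held up at 9 to 11.5 mm and turned counter-clockwise past about 0.5 it is carried by the thread, which from there holds it up when released (self-locking) and raises it 5 mm per rad to 1.9; 2.2 = end stop, parked. Torque about 0.1 N m. More than one grasp is usually needed for the turn.
- knob_right_grip (a point): centre of the right screw's black round knurled knob (40 mm diameter, 32 mm tall), on the screw's axis (vertical), 16 mm below the knob's flat top, which bears a white pointer line. Moves with lift and cover. Down, it stands 105 mm above the bench. Under the knob is a fixed steel collar of 36 mm diameter, 28 mm above the cover's underside; when the screw is down the knob rests on it. The two knobs are 150 mm apart.
- place_right (a point): point on the box's rear ledge behind the right bay, 60 mm above the bench, where that bay's tag stands.
- green_tag: green sloping plate 60 x 44 mm fixed on the rear ledge behind one of the bays, left or right: released for work. Origin at its foot, 60 mm above the bench; it stands up to 30 mm above the ledge.
- red_tag: the same in red, behind the other bay: locked out.

How it is judged:
On the way, in this order (a step that is already met when the one before it is completed fails the run):
1. the green-tagged bay's screw is pulled out and its thread has caught (((horizontal distance between green_tag and place_left below 0.03 m and value of joint lift_left above 0.008 m and value of joint knob_left above 0.7 rad) or (horizontal distance between green_tag and place_right below 0.03 m and value of joint lift_right above 0.008 m and value of joint knob_right above 0.7 rad))), for 0.1 s.
2. that screw is unscrewed to its stop, parked (((horizontal distance between green_tag and place_left below 0.03 m and value of joint lift_left above 0.014 m and value of joint knob_left above 1.9 rad) or (horizontal distance between green_tag and place_right below 0.03 m and value of joint lift_right above 0.014 m and value of joint knob_right above 1.9 rad))), for 0.1 s.
At the end, for the whole second after the job is handed in: In the green-tagged bay the screw is parked (lift above 14 mm, turned past 1.9 rad of 2.2) and the cover is open by more than 53 of 60 mm; in the red-tagged bay the screw is down (lift under 4 mm) and the cover shut (under 5 mm) (((horizontal distance between green_tag and place_left below 0.03 m and value of joint lift_left above 0.014 m and value of joint knob_left above 1.9 rad and value of joint cover_left above 0.053 m and value of joint cover_right below 0.005 m and value of joint lift_right below 0.004 m) or (horizontal distance between green_tag and place_right below 0.03 m and value of joint lift_right above 0.014 m and value of joint knob_right above 1.9 rad and value of joint cover_right above 0.053 m and value of joint cover_left below 0.005 m and value of joint lift_left below 0.004 m))); the robot touches nothing.
It fails at once if the red-tagged bay's screw is pulled out or its cover moved ((horizontal distance between green_tag and place_left below 0.03 m and value of joint any of lift_right, cover_right above 0.006 m) or (horizontal distance between green_tag and place_right below 0.03 m and value of joint any of lift_left, cover_left above 0.006 m)).
It also fails if it takes over 45 s, if anything falls off the work surface, if the arm or the gripper's body presses on something with over 40 N, if the wrist force passes 120 N, or if a joint passes its speed limit or range.

## Robot

A 6-joint arm with a two-finger parallel gripper is mounted at the origin on a cart in front of the work surface, level with it; the furniture and walls round the work are solid. World frame = base frame: x ahead of the robot, y to its left, z up, the work surface at z = 0. Lengths are in m, angles in rad, forces in N, time in s.
With the tool pointing down it reaches from about 0.35 to 0.95 m from the base axis. Payload 17.4 kg.
Tool frame: the origin (TCP) lies between the finger pads; the fingertips stand manip.tcp_to_tips ahead of it and the grasp point (between the pads) is the TCP (manip.tcp_to_tips is the distance from the TCP to the fingertips, in m); z points along the fingers, y is the line along which they close (so a half turn about z gives the same grasp; the last joint's range is limited). The gripper opens to 93 mm and grips with 3 to 60 N. Pads are 15 mm wide; open, the fingers measure 128 mm over their backs; the gripper's body (75 mm by 188 mm) begins 65 mm behind the grasp point.
Start: joints at [-1.383, 0.116, 1.442, -0, 1.584, -0.038], TCP at [0.151, -0.658, 0.238] pointing down, gripper open.
Joint ranges: [-2.83, 2.83], [-0.83, 2.19], [0.07, 2.5], [-1.14, 4.28], [0.01, 3], [-2.97, 2.97]. Speed limits (rad/s): [1.89, 1.89, 2.22, 3.14, 3.14, 3.14].

## Interface

Orientations are given as [roll, pitch, yaw] about the fixed x, y, z axes, in that order (R = Rz(yaw) Ry(pitch) Rx(roll)).
In Python, from rig import manip, eyes gives the robot as it stands.
- The arm moves only by the tool move_arm, never from a script. Its arguments are lists of equal length, an entry for each row: "grip": the gripper's target within -1 to 1 (shut at 1, half-way at 0, fully open at -1); "dp": the shift along the tool's x, y, z in cm, a list of three; "spin": the turn about the tool's z in rad. A call has exactly 5 rows; each row is the pose to reach, as a shift and turn from the pose commanded when the call began, along the tool's axes at that moment; what a row does not reach only later rows make up. A row lasts 1/12 s, in which the tool goes at most 41.7 mm and 7.16 degrees, less where a joint would pass 70% of its speed; a pose out of reach is approached as far as the arm can. A call with a gripper value outside its range is refused whole. The fingers move at their own pace and stop on an object; the grip force is fixed at half the most. Time passes only in rows, so rows that repeat a pose let the fingers close, or fill a call up. It gives the time, the measured TCP pose, the force, the opening and the grip force at its end, in the units of the state.
- manip.get_obs(): the state, without advancing time (a new reading comes with each control period).
- eyes.grab_frame(name): name is "scene" or "top"; returns the picture (480x640x3 uint8, red, green, blue); there is no depth.
- eyes.get_calibration(name): a dict with "fx", "fy", "cx", "cy" (pixels), "rvec" (rotation vector, rad) and "tvec" (3), from world to camera coordinates, as OpenCV has them. Camera axes: x right, y down, z forward; pixel columns grow to the right and rows downward; lengths in m; the calibration is good to about 2 mm. A picture is of the moment at which its call begins. get_calibration takes no time and is no camera call.
- manip.close_job(): hands the job in; it is judged then, once.
Trained networks look in the newest picture that a camera, given by its name, has taken for a name from the list of things; names that differ only in an ending like _2 or _b are one class to them, and where a whole thing is asked for, a point or a joint stands for the part that bears it (a point fixed in the world has none). Each returns a list of dicts, best first, with "p" (0 to 1); they miss things now and then, are a little off and sometimes report something else, mostly with a low value. They report only what shows in the picture. A call takes as long as a camera call.
- eyes.regions_of(camera, label): "region" (480x640 bool, what is visible of it) and "extent" ([left, top, width, height] in pixels, round what is visible of it).
- eyes.pinpoint(camera, label): "location" ([column, row] in pixels: a listed point, or the origin of a listed thing).
The state is a dict: "clock": time; "joints": joint angles; "joint_vel": joint speeds; "joint_efforts": joint torques, N m; "tool_pos": TCP position; "orientation": TCP orientation; "force": force on the tool from outside, world axes, zero at the start; "ft_torque": the same for the moment, N m; "width": opening from 0.0 (shut) to 1.0 (fully open); "finger_force": force on a finger pad.
Only numpy, scipy, OpenCV 4.12 (cv2) and the standard library are available. Lean on these libraries where they do the work, as an engineer would, in place of code of your own. Each camera call takes 0.05 s, during which the arm holds its last target. There are 200 camera calls.

## Working session

There is one attempt and no reset: what is moved stays moved. The work goes in short steps, Python scripts to look and compute and a tool call to move; the robot and the scene stay as the last step left them, time stands still between calls to the robot, and variables do not carry over. Pictures are saved under pics/ and viewed, at most 10 in all, crops included, and the job is handed in when it is done.

Besides the shell and the picture viewer there is one more tool, called after "Emit:" as name([rows], argument=value, ...), one row to a line, values as JSON. move_arm: Moves the arm, as the interface text tells. Its arguments: {"type":"object","properties":{"grip":{"type":"array"},"dp":{"type":"array"},"spin":{"type":"array"}},"required":["grip","dp","spin"]}

```bash
mkdir -p pics; ls
cat > h.py <<'E'
import numpy as np, cv2
from rig import manip, eyes
def cal(n):
    c=eyes.get_calibration(n); K=np.array([[c['fx'],0,c['cx']],[0,c['fy'],c['cy']],[0,0,1]],float)
    R=cv2.Rodrigues(np.array(c['rvec'],float))[0]; return K,R,np.array(c['tvec'],float).reshape(3,1)
def tri(pa,pb,a='scene',b='top'):
    P=[(lambda K,R,t:K@np.hstack([R,t]))(*cal(n)) for n in (a,b)]
    X=cv2.triangulatePoints(P[0],P[1],np.array(pa,float).reshape(2,1),np.array(pb,float).reshape(2,1)); return (X[:3]/X[3]).ravel()
def plane(p,z,n):
    K,R,t=cal(n); d=R.T@np.linalg.inv(K)@np.array([p[0],p[1],1.]); o=(-R.T@t).ravel(); return o+d*(z-o[2])/d[2]
def proj(X,n):
    K,R,t=cal(n); p=K@(R@np.array(X,float).reshape(3,1)+t); return (p[:2]/p[2]).ravel()
E
python3 - <<'E'
from h import *
s=manip.get_obs(); print({k:np.round(v,3) for k,v in s.items()}, manip.tcp_to_tips)
im={n:eyes.grab_frame(n) for n in('scene','top')}
for n in im: cv2.imwrite(f'pics/{n}0.png',im[n][:,:,::-1])
L={}
for l in('knob_left_grip','knob_right_grip','green_tag','red_tag','term_box'):
    for n in im:
        r=eyes.pinpoint(n,l); L[l,n]=r; print(l,n,[(np.round(q['location'],1),round(q['p'],2)) for q in r[:3]])
    a,b=L[l,'scene'],L[l,'top']
    if a and b: print(' ->',tri(a[0]['location'],b[0]['location']).round(4))
for n in im: K,R,t=cal(n); print(n,(-R.T@t).ravel().round(3))
E
```

```text
pics
{'clock': np.float64(0.0), 'joints': array([-1.383,  0.116,  1.442, -0.   ,  1.584, -0.038]), 'joint_vel': array([-0.001, -0.001, -0.001, -0.   ,  0.001,  0.001]), 'joint_efforts': array([-3.0000e-03, -7.2127e+01, -6.2261e+01,  7.8000e-02,  2.4000e-02,
       -0.0000e+00]), 'tool_pos': array([ 0.151, -0.658,  0.237]), 'orientation': array([-3.14 , -0.   ,  0.226]), 'force': array([-0.088, -0.267,  0.097]), 'ft_torque': array([-0.003, -0.049,  0.038]), 'finger_force': np.float64(0.0), 'width': np.float64(1.0)} 0.019
knob_left_grip scene [(array([298.6, 265.8]), 0.65)]
knob_left_grip top [(array([283.6, 275.2]), 0.71), (array([390.2, 273.8]), 0.5)]
 -> [0.5526 0.117  0.1044]
knob_right_grip scene [(array([379.7, 222.6]), 0.83)]
knob_right_grip top [(array([391. , 275.3]), 0.63)]
 -> [ 0.5521 -0.036   0.1113]
green_tag scene [(array([261. , 237.7]), 0.56)]
green_tag top [(array([292.4, 204.8]), 0.74)]
 -> [0.6727 0.1125 0.0405]
red_tag scene [(array([336.4, 201.6]), 0.82)]
red_tag top [(array([382.9, 204.9]), 0.68), (array([285.8, 207.6]), 0.32)]
 -> [ 0.6663 -0.0325  0.0573]
term_box scene [(array([333. , 272.6]), 0.84)]
term_box top []
scene [0.156 0.352 0.754]
top [0.479 0.08  0.923]
```

View pics/scene0.png

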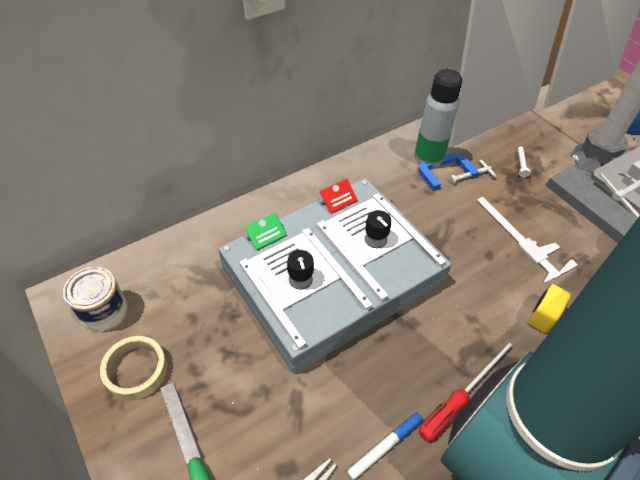

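View pics/top0.png

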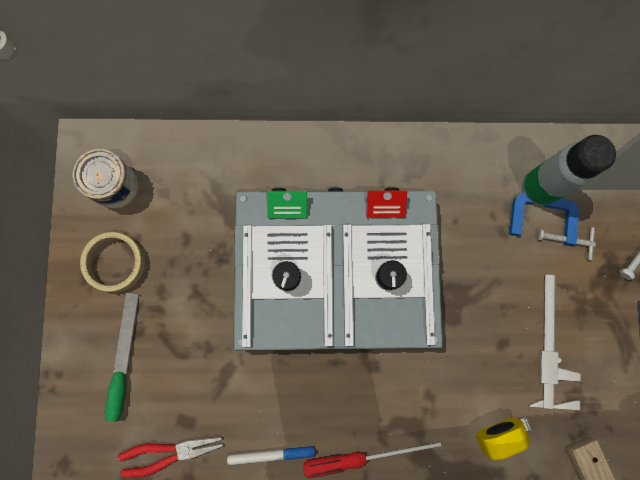

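The green tag is at (290,205) in the top view, behind the left bay. The left knob is at (285,275), the red-tagged right knob is at (391,275), and the box is nearly square to the world. I'll move above the left knob first.

Emit:
move_arm([
  [2.7,-3.1,0],
  [5.4,-6.2,0],
  [8.1,-9.3,0],
  [10.8,-12.4,0],
  [13.5,-15.5,0],
], grip=[-1,-1,-1,-1,-1], spin=[0,0,0,0,0])

```text
clock: 1.02
tool_pos: [0.2484, -0.4749, 0.2376]
orientation: [3.141, -0.0, 0.225]
force: [1.0, -0.4, -0.2]
width: 1.002
finger_force: 0.0
```

Emit:
move_arm([
  [2.7,-3.1,0],
  [5.4,-6.2,0],
  [8.1,-9.3,0],
  [10.8,-12.4,0],
  [13.5,-15.5,0],
], grip=[-1,-1,-1,-1,-1], spin=[0,0,0,0,0])

```text
clock: 1.43
tool_pos: [0.3452, -0.2935, 0.2379]
orientation: [3.141, -0.0, 0.225]
force: [1.2, -0.6, -0.2]
width: 1.001
finger_force: 0.0
```

Emit:
move_arm([
  [2.7,-3.1,0],
  [5.4,-6.2,0],
  [8.1,-9.3,0],
  [10.8,-12.4,0],
  [13.5,-15.5,0],
], grip=[-1,-1,-1,-1,-1], spin=[0,0,0,0,0])

```text
clock: 1.85
tool_pos: [0.4421, -0.112, 0.2381]
orientation: [3.141, -0.001, 0.226]
force: [-0.2, -0.4, 1.6]
width: 1.004
finger_force: 0.0
```

```bash
python3 - <<'E'
from h import *
for n in('scene','top'): eyes.grab_frame(n)
r={}
for n in('scene','top'):
    q=eyes.pinpoint(n,'knob_left_grip'); g=eyes.regions_of(n,'knob_left_grip')
    print(n,[(np.round(a['location'],1),round(a['p'],2)) for a in q],[(a['extent'],round(a['p'],2)) for a in g])
    r[n]=q
    # predicted silhouettes for guess
E
python3 - <<'E'
from h import *
for X in([.55,.115,.105],[.55,.115,.121],[.56,.115,.105],[.55,.125,.105]): print(X,proj(X,'top').round(1),proj(X,'scene').round(1))
th=np.linspace(0,6.28,60)
for c in([.55,.115],):
  for n in('top','scene'):
    P=np.array([proj([c[0]+.02*np.cos(t),c[1]+.02*np.sin(t),z],n) for t in th for z in(.089,.121)]); print(n,P.min(0),P.max(0)-P.min(0))
E
```

```text
scene [(array([298.6, 266.9]), 0.78)] [([283.7, 248.5, 30.7, 33.5], 0.95)]
top [(array([283.1, 275.4]), 0.85), (array([394.8, 272.4]), 0.57)] [([268.1, 259.2, 31.9, 30.8], 0.79)]
[0.55, 0.115, 0.105] [284.9 276.9] [300.8 266.2]
[0.55, 0.115, 0.121] [284.4 275.9] [300.7 260. ]
[0.56, 0.115, 0.105] [285.  269.9] [297.3 261.7]
[0.55, 0.125, 0.105] [277.9 276.9] [295.1 269. ]
top [270.05988701 261.67507964] [29.06935184 29.97815603]
scene [287.33555383 249.39318725] [26.66684713 33.59595159]
```

Emit:
move_arm([
  [2.5,-3.1,0],
  [5.0,-6.2,0],
  [7.5,-9.3,0],
  [10.0,-12.4,0],
  [12.5,-15.5,0],
], grip=[-1,-1,-1,-1,-1], spin=[0.05,0.1,0.15,0.2,0.226])

```text
clock: 2.57
tool_pos: [0.5294, 0.065, 0.2379]
orientation: [3.141, -0.001, -0.006]
force: [0.6, -0.7, -0.4]
width: 0.998
finger_force: 0.0
```

Emit:
move_arm([
  [1.1,-2.6,1],
  [2.3,-5.2,3],
  [2.3,-5.2,6],
  [2.3,-5.2,7],
  [2.3,-5.2,7],
], grip=[-1,-1,-1,-1,-1], spin=[0,0,0,0,0])

```text
clock: 2.98
tool_pos: [0.5509, 0.1154, 0.1649]
orientation: [3.141, 0.005, -0.002]
force: [-0.1, -0.4, 0.1]
width: 1.0
finger_force: 0.0
```

Run:
```python
from h import *
im=eyes.grab_frame('scene'); s=manip.get_obs(); print(s['tool_pos'],s['orientation'])
c=cv2.resize(im[150:370,180:440],None,fx=3,fy=2.7); cv2.imwrite('pics/s1.png',cv2.resize(im[150:370,180:460],(763,600))[:,:,::-1])
```

```text
[0.55154036 0.11535718 0.16719155] [ 3.14108656e+00  1.88739726e-03 -2.25648980e-03]
```

View pics/s1.png

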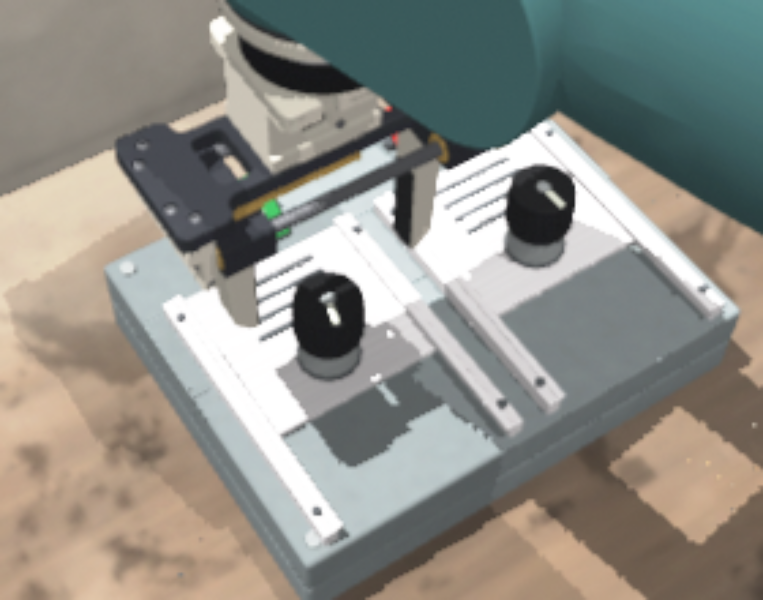

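The open fingers straddle the left knob, which sits at about (330,315) in the crop. I'll go down and close.

Emit:
move_arm([
  [0.1,-0.1,1.6],
  [0.1,-0.1,3.2],
  [0.1,-0.1,4.8],
  [0.1,-0.1,6.0],
  [0.1,-0.1,6.0],
], grip=[-1,-1,-1,-1,-1], spin=[0,0,0,0,0])

```text
clock: 3.45
tool_pos: [0.5525, 0.1169, 0.1069]
orientation: [3.141, 0.001, -0.002]
force: [0.6, -0.1, -0.4]
width: 0.997
finger_force: 0.0
```

Emit:
move_arm([
  [0,0,0],
  [0,0,0],
  [0,0,0],
  [0,0,0],
  [0,0,0],
], grip=[1,1,1,1,1], spin=[0,0,0,0,0])

```text
clock: 3.87
tool_pos: [0.5531, 0.1181, 0.1083]
orientation: [-3.141, -0.001, -0.0]
force: [0.1, -0.7, 0.4]
width: 0.689
finger_force: 0.0
```

Emit:
move_arm([
  [0,0,0],
  [0,0,0],
  [0,0,0],
  [0,0,0],
  [0,0,0],
], grip=[1,1,1,1,1], spin=[0,0,0,0,0])

```text
clock: 4.28
tool_pos: [0.5531, 0.1158, 0.1081]
orientation: [3.137, -0.0, -0.001]
force: [-2.1, -20.4, 5.9]
width: 0.432
finger_force: 30.0
```

Emit:
move_arm([
  [0,0,0],
  [0,0,0],
  [0,0,0],
  [0,0,0],
  [0,0,0],
], grip=[1,1,1,1,1], spin=[0,0,0,0,0])

```text
clock: 4.7
tool_pos: [0.5531, 0.1158, 0.1082]
orientation: [3.137, -0.0, -0.001]
force: [-1.7, -18.6, 6.5]
width: 0.428
finger_force: 30.0
```

Emit:
move_arm([
  [0,0.1,-0.2],
  [0,0.2,-0.5],
  [0,0.2,-0.8],
  [0,0.2,-1.1],
  [0,0.2,-1.1],
], grip=[1,1,1,1,1], spin=[0,0,0,0,0])

```text
clock: 5.12
tool_pos: [0.5528, 0.1152, 0.1184]
orientation: [3.14, 0.001, -0.001]
force: [0.3, -6.8, -6.5]
width: 0.428
finger_force: 30.0
```

Emit:
move_arm([
  [0,0.05,0],
  [0,0.05,0],
  [0,0.05,0],
  [0,0.05,0],
  [0,0.05,0],
], grip=[1,1,1,1,1], spin=[-0.1,-0.2,-0.3,-0.4,-0.5])

```text
clock: 5.53
tool_pos: [0.5525, 0.115, 0.1178]
orientation: [3.141, 0.002, 0.504]
force: [1.0, -5.6, -6.4]
width: 0.427
finger_force: 30.0
```

Run:
```python
from h import *
s=manip.get_obs(); print({k:np.round(s[k],3) for k in('joints','tool_pos','orientation','force','ft_torque')})
```

```text
{'joints': array([ 1.600e-01, -6.600e-02,  1.823e+00, -1.000e-03,  1.386e+00,
        1.227e+00]), 'tool_pos': array([0.552, 0.115, 0.118]), 'orientation': array([3.141e+00, 2.000e-03, 5.040e-01]), 'force': array([ 0.977, -5.573, -6.397]), 'ft_torque': array([-0.774, -0.026, -0.028])}
```

Emit:
move_arm([
  [0,0,0],
  [0,0,0],
  [0,0,-0.03],
  [0,0,-0.06],
  [0,0,-0.1],
], grip=[1,1,1,1,1], spin=[-0.1,-0.2,-0.3,-0.4,-0.5])

```text
clock: 5.95
tool_pos: [0.5525, 0.1147, 0.1189]
orientation: [-3.141, 0.002, 1.004]
force: [0.4, -6.7, -2.9]
width: 0.424
finger_force: 30.0
```

Run:
```python
from h import *
s=manip.get_obs(); print({k:np.round(s[k],3) for k in('joints','tool_pos','orientation','force','ft_torque')})
im=eyes.grab_frame('scene'); cv2.imwrite('pics/s2.png',cv2.resize(im[180:330,200:400],(800,600))[:,:,::-1])
```

```text
{'joints': array([ 1.600e-01, -6.700e-02,  1.822e+00, -1.000e-03,  1.388e+00,
        7.270e-01]), 'tool_pos': array([0.552, 0.115, 0.119]), 'orientation': array([-3.141e+00,  2.000e-03,  1.004e+00]), 'force': array([ 0.437, -6.674, -2.904]), 'ft_torque': array([-1.12 ,  0.361, -0.062])}
```

View pics/s2.png

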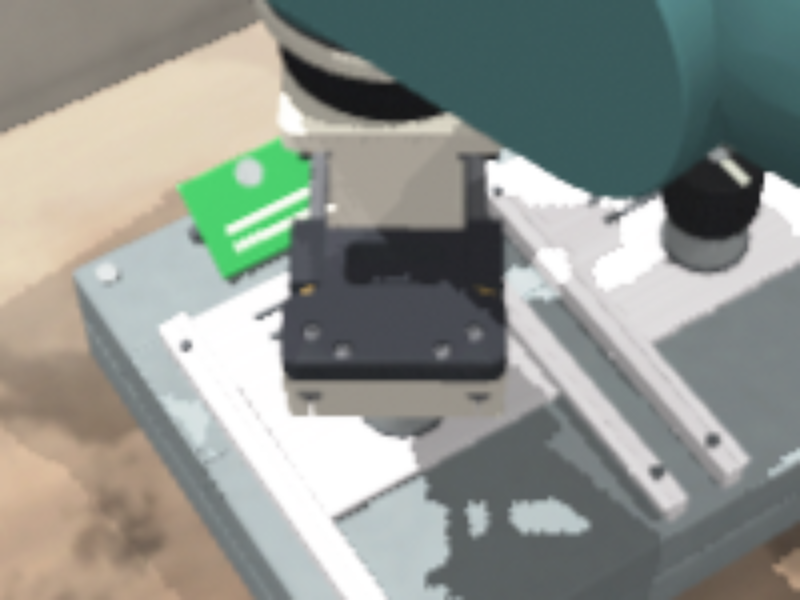

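The hand hides the knob, but the downward force has dropped from 6.4 to 2.9 N, so the thread is starting to carry it. I'll keep turning and rise with the thread.

Emit:
move_arm([
  [0,0,-0.05],
  [0,0,-0.1],
  [0,0,-0.15],
  [0,0,-0.2],
  [0,0,-0.25],
], grip=[1,1,1,1,1], spin=[-0.1,-0.2,-0.3,-0.4,-0.5])

```text
clock: 6.42
tool_pos: [0.5525, 0.1145, 0.1215]
orientation: [-3.14, 0.002, 1.504]
force: [1.4, -8.2, -1.7]
width: 0.423
finger_force: 29.9
```

Run:
```python
from h import *
s=manip.get_obs(); print({k:np.round(s[k],3) for k in('tool_pos','orientation','force','ft_torque')})
```

```text
{'tool_pos': array([0.553, 0.115, 0.121]), 'orientation': array([-3.140e+00,  2.000e-03,  1.504e+00]), 'force': array([ 1.355, -8.236, -1.715]), 'ft_torque': array([-1.554, -0.276, -0.113])}
```

Emit:
move_arm([
  [-0.05,0,-0.05],
  [-0.05,0,-0.1],
  [-0.05,0,-0.15],
  [-0.05,0,-0.2],
  [-0.05,0,-0.25],
], grip=[1,1,1,1,1], spin=[-0.1,-0.2,-0.3,-0.4,-0.5])

```text
clock: 6.83
tool_pos: [0.5526, 0.1143, 0.1241]
orientation: [-3.14, 0.001, 2.004]
force: [-0.2, -6.6, -1.7]
width: 0.425
finger_force: 29.9
```

Emit:
move_arm([
  [0,0,-0.05],
  [0,0,-0.05],
  [0,0,-0.05],
  [0,0,-0.05],
  [0,0,-0.05],
], grip=[1,1,1,1,1], spin=[-0.1,-0.2,-0.3,-0.4,-0.4])

```text
clock: 7.25
tool_pos: [0.5525, 0.1142, 0.1245]
orientation: [-3.139, 0.0, 2.406]
force: [1.1, -7.1, -3.6]
width: 0.424
finger_force: 29.9
```

Run:
```python
from h import *
s=manip.get_obs(); print({k:np.round(s[k],3) for k in('tool_pos','orientation','force','ft_torque')})
```

```text
{'tool_pos': array([0.553, 0.114, 0.124]), 'orientation': array([-3.139,  0.   ,  2.406]), 'force': array([ 1.071, -7.097, -3.555]), 'ft_torque': array([-1.405,  0.018,  0.091])}
```

Emit:
move_arm([
  [0,0,0],
  [0,0,0],
  [0,0,0],
  [0,0,0],
  [0,0,0],
], grip=[1,1,1,1,1], spin=[-0.1,-0.2,-0.3,-0.3,-0.3])

```text
clock: 7.67
tool_pos: [0.5523, 0.1148, 0.1246]
orientation: [-3.14, -0.001, 2.696]
force: [-4.9, -2.4, -2.6]
width: 0.428
finger_force: 30.0
```

Run:
```python
from h import *
s=manip.get_obs(); print({k:np.round(s[k],3) for k in('tool_pos','orientation','force','ft_torque')})
```

```text
{'tool_pos': array([0.552, 0.115, 0.125]), 'orientation': array([-3.140e+00, -1.000e-03,  2.696e+00]), 'force': array([-4.86 , -2.406, -2.588]), 'ft_torque': array([-0.527,  0.77 , -0.39 ])}
```

The torque has risen to 0.39 N·m after 2.7 rad, so the screw is at its stop. Now I'll slide the cover toward −x.

Emit:
move_arm([
  [0.54,-0.25,0],
  [1.09,-0.51,0],
  [1.63,-0.76,0],
  [2.18,-1.01,0],
  [2.72,-1.27,0],
], grip=[1,1,1,1,1], spin=[0,0,0,0,0])

```text
clock: 8.08
tool_pos: [0.5221, 0.1147, 0.1249]
orientation: [-3.141, 0.001, 2.698]
force: [3.0, -5.7, -5.9]
width: 0.425
finger_force: 30.0
```

Emit:
move_arm([
  [0.54,-0.25,0],
  [1.09,-0.51,0],
  [1.63,-0.76,0],
  [2.18,-1.01,0],
  [2.72,-1.27,0],
], grip=[1,1,1,1,1], spin=[0,0,0,0,0])

```text
clock: 8.5
tool_pos: [0.4921, 0.1145, 0.1249]
orientation: [-3.14, 0.001, 2.698]
force: [1.4, -10.0, -6.0]
width: 0.425
finger_force: 30.0
```

Emit:
move_arm([
  [0.1,-0.1,0],
  [0.2,-0.15,0],
  [0.2,-0.15,0],
  [0.2,-0.15,0],
  [0.2,-0.15,0],
], grip=[1,1,1,1,1], spin=[0,0,0,0,0])

```text
clock: 8.92
tool_pos: [0.4909, 0.1145, 0.1256]
orientation: [3.141, 0.003, 2.698]
force: [10.3, -4.4, -6.4]
width: 0.423
finger_force: 30.0
```

Emit:
move_arm([
  [0,0,0],
  [0,0,0],
  [0,0,0],
  [0,0,0],
  [0,0,0],
], grip=[-1,-1,-1,-1,-1], spin=[0,0,0,0,0])

```text
clock: 9.33
tool_pos: [0.4902, 0.115, 0.1253]
orientation: [3.141, 0.0, 2.7]
force: [0.3, 0.3, -0.0]
width: 0.729
finger_force: 0.0
```

Emit:
move_arm([
  [0,0,0],
  [0,0,0],
  [0,0,0],
  [0,0,0],
  [0,0,0],
], grip=[-1,-1,-1,-1,-1], spin=[0,0,0,0,0])

```text
clock: 9.75
tool_pos: [0.4903, 0.1148, 0.1251]
orientation: [3.142, -0.0, 2.7]
force: [0.1, 0.3, 0.4]
width: 0.997
finger_force: 0.0
```

Emit:
move_arm([
  [0,0,-1],
  [0,0,-3],
  [0,0,-6],
  [0,0,-9],
  [0,0,-12],
], grip=[-1,-1,-1,-1,-1], spin=[0,0,0,0,0])

```text
clock: 10.17
tool_pos: [0.4901, 0.1148, 0.2473]
orientation: [3.141, 0.0, 2.7]
force: [-0.4, -0.1, 0.5]
width: 1.001
finger_force: 0.0
```

Run:
```python
from h import *
im={n:eyes.grab_frame(n) for n in('scene','top')}
s=manip.get_obs(); print({k:np.round(s[k],3) for k in('tool_pos','orientation','force')})
P={}
for l in('knob_left_grip','knob_right_grip'):
    for n in im: P[l,n]=eyes.pinpoint(n,l); print(l,n,[(np.round(q['location'],1),round(q['p'],2)) for q in P[l,n]])
    if P[l,'scene'] and P[l,'top']: print(tri(P[l,'scene'][0]['location'],P[l,'top'][0]['location']).round(4))
cv2.imwrite('pics/s3.png',cv2.resize(im['scene'][170:380,200:480],(800,600))[:,:,::-1])
```

```text
{'tool_pos': array([0.492, 0.115, 0.251]), 'orientation': array([3.137, 0.006, 2.7  ]), 'force': array([ 0.168, -0.139, -0.17 ])}
knob_left_grip scene [(array([316.3, 286.5]), 0.59)]
knob_left_grip top [(array([388.3, 206.5]), 0.53)]
[ 0.7759 -0.0933 -0.4173]
knob_right_grip scene [(array([378.7, 223.6]), 0.75)]
knob_right_grip top [(array([391.2, 273.1]), 0.72)]
[ 0.5558 -0.0374  0.1041]
```

View pics/s3.png

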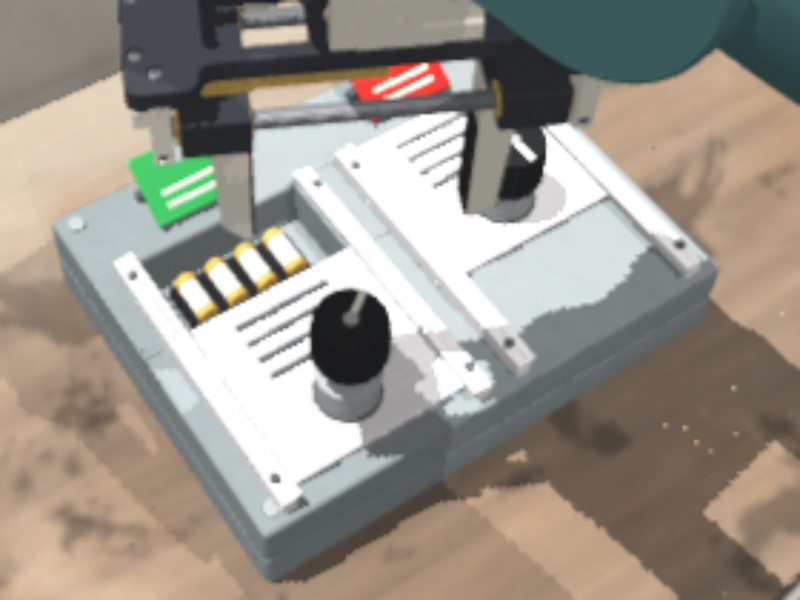

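The left cover is open with the fuses showing. The left knob at (350,335) stands off its collar with the pointer turned, and the red-tagged bay looks untouched. I'll do one height check, then hand in.

Run:
```python
from h import *
for z in(.105,.121): print(z,proj([.4925,.115,z],'scene').round(1))
g=eyes.regions_of('scene','knob_left_grip'); print([(a['extent'],round(a['p'],2)) for a in g])
th=np.linspace(0,6.28,60)
for l in(0,.016):
    P=np.array([proj([.4925+.02*np.cos(t),.115+.02*np.sin(t),z+l],'scene') for t in th for z in(.089,.121)]); print(l,P.min(0),P.max(0)-P.min(0))
print(manip.close_job())
```

```text
0.105 [321.3 293.4]
0.121 [321.6 287.4]
[([305.9, 268.6, 32.7, 36.7], 0.63)]
0 [307.65197652 275.89425877] [27.76482511 34.90912199]
0.016 [307.68577645 269.62954038] [28.23562978 35.49069775]
the job is handed in; nothing more can be done
None
```

The green-tagged left bay is open, with its screw unscrewed to the stop and parked and its cover pushed to the end of its travel; the red-tagged bay was left alone, and the job is handed in, though the verdict wasn't shown to me.

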